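# Lock the vial carousel and hold its index plunger out

## Task

Lock the vial carousel and free its index plunger: take the yellow-headed lock pin out of its grey stand, push it fully home in the bore of the brass socket block on the carousel, and let go of it. Only then grip the red plunger knob, pull it straight up as far as it goes against its spring, and finish while still holding it there, clear of its seat hole: do not let go of the knob at the end. The pin must stay home, and the other things on the table must be left where they are.

Things in the scene. Friction and masses are not known exactly. Their poses are not given: they have to be found in the camera images.
- pin_grip (a point): centre of the yellow round head (14 mm diameter, 34 mm high; grip here) of the lock pin: loose, 45 g give or take a third, upright in its stand. Below the head a steel flange (22 mm diameter, 5 mm thick, underside 22 mm below this point) and a steel shaft (8 mm diameter, 34 mm long, last 3.5 mm tapered). z points up along the pin.
- pin_tip (a point): the lower end of the lock pin's shaft, 56 mm below the centre of the head, on the pin's axis; z points up along the pin
- pin_stand: fixed grey block with the pin in its centre hole, 54x54 mm and 40 mm high (on a thin black mat 74 mm square), origin under its centre; the pin's flange rests on its top, 34 mm of shaft are in the hole. It may stand left or right of the carousel.
- fixture: the carousel, fixed to the table: grey base plate, aluminium disc (110 mm diameter, top at 32 mm) with seat holes round its rim and six vials reaching about 50 mm above the table. Brass socket block at its -y end, blue plunger bracket (top at 54 mm; dark sleeve on it to 60 mm) at its +y end. Origin on the table; z up; bore axis at y = -70 mm, plunger axis at y = +55 mm, both at x = 0.
- lock_bore (a point): centre of the mouth of the upright bore in the carousel's brass socket block (40x40 mm, its top and this point 40 mm above the table). Bore 10 mm diameter, 38 mm deep, mouth chamfered 2 mm. With the pin home its flange lies on the block and its tip is 34 mm below this point. Axes as the carousel's: z up, +y towards the plunger, 125 mm away.
- knob_center (a point): centre of the red round knob of the sprung index plunger (26 mm diameter, 26 mm high), 83 mm above the table when the plunger is seated; free space below the knob down to the sleeve, 10 mm below its underside. It moves straight up with the plunger.
- plunger (a joint): travel of the index plunger in m: 0 = seated in the disc (nose 10 mm deep in its hole), 0.015 = pulled fully up to its stop, nose clear of the hole. The spring pulls it back down with 4 N at 0 and 10 N at 0.015; it does not latch.
- timer: bystander, loose: white square digital lab timer with coloured buttons, 62x62x20 mm, lying flat, origin under its centre
- notebook: bystander, loose: dark green bound notebook, 148x106x12 mm, lying flat, origin under its centre
- tape: bystander, loose: roll of green labelling tape lying flat, 78 mm wide, 20 mm high, origin under its centre
- amber_bottle: bystander, loose: amber reagent bottle with black cap, 48 mm wide, 91 mm high, origin under its centre
- filter_box: bystander, loose: small white carton, 45x85x30 mm, origin under its centre
- screwdriver: bystander, loose: screwdriver with red handle lying flat, 22x171x23 mm, origin under its centre
- desk_mouse: bystander, loose: black computer mouse, 110x62x37 mm, origin under its centre

How it is judged:
By the outcome, as a careful person would: the job done as asked, in the order asked, and still so for the second after the job is handed in, while the arm keeps its last pose, push and grip.
It also fails if it takes over 45 s, if anything falls off the work surface, if the arm or the gripper's body presses on something with over 40 N, if the wrist force passes 120 N, or if a joint passes its speed limit or range.

## Robot

A 7-joint arm with a two-finger parallel gripper is mounted at the origin on a cart in front of the work surface, level with it; the furniture and walls round the work are solid. World frame = base frame: x ahead of the robot, y to its left, z up, the work surface at z = 0. Lengths are in m, angles in rad, forces in N, time in s.
With the tool pointing down it reaches from about 0.4 to 0.9 m from the base axis. Payload 5.5 kg.
Tool frame: the origin (TCP) lies midway between the tips of the shut fingers; the grasp point (between the pads) lies 19 mm behind it (manip.grip_depth is the distance from the TCP to the grasp point, in m); z points along the fingers, y is the line along which they close (so a half turn about z gives the same grasp; the last joint's range is limited). The gripper opens to 92 mm and grips with 3 to 60 N. Pads are 19 mm wide; open, the fingers measure 130 mm over their backs; the gripper's body (75 mm by 190 mm) begins 47 mm behind the grasp point.
Start: joints at [1.493, 0.501, -0.427, 1.55, 0.221, 1.138, -0.21], TCP at [0.217, -0.613, 0.227] pointing down, gripper open.
Joint ranges: [-2.88, 2.88], [-0.31, 2.03], [-1.54, 1.56], [0.2, 2.42], [-1.41, 4.55], [0.19, 2.02], [-2.57, 2.57]. Speed limits (rad/s): [2.57, 2.57, 3.14, 3.14, 3.14, 3.14, 3.14].

## Interface

Orientations are given as a unit quaternion [x, y, z, w].
In Python, from bench import manip, effector, viewer gives the robot as it stands. Calls block until the motion is done:
- manip.move_pose(position, orientation): joint-space move of the TCP to a pose.
- manip.servo_line(position, ori=None, vel=0.15): straight line of the TCP; ori=None keeps the orientation; vel is the mean speed in m/s.
- manip.movej(angles): joint-space move.
- effector.open_jaws() and effector.close(f_grip=None): open the fingers fully, or close them until they stop; f_grip is the grip in N (None keeps the last).
- manip.sleep(seconds).
- manip.solve_ik(position, orientation): joint angles nearest the present ones, or None.
- viewer.get_image(name): name is "side" or "top" or "wrist"; returns the picture (480x640x3 uint8, red, green, blue); there is no depth.
- viewer.get_calibration(name): a dict with "vfov" (degrees; the focal length in pixels is half the picture's height over the tangent of half this angle, whatever the lens; pixels are square), "cx", "cy" (the principal point, pixels), "dist_coeffs" ([k1, k2, p1, p2, k3] as OpenCV has them; the pictures are not rectified), "eye" and "attitude" of the camera in the world. Camera axes: x right, y down, z forward; pixel columns grow to the right and rows downward; lengths in m; the calibration is good to about 2 mm. A picture is of the moment at which its call begins: read the wrist's pose just before it. get_calibration takes no time and is no camera call; for the wrist camera it gives the pose at the moment of the call.
A pose or a line that the arm cannot do raises manip.PlanningError and nothing moves.
- manip.hand_in(): hands the job in; it is judged then, once.
Readings, each from a call of its own:
- manip.current_clock(): time.
- manip.current_q(): joint angles.
- manip.current_joint_velocities(): joint speeds.
- manip.current_tau(): joint torques, N m.
- manip.current_tool_pos(): TCP position.
- manip.current_tcp_rot(): TCP orientation.
- manip.current_force(): force on the tool from outside, world axes, zero at the start.
- manip.current_wrist_torque(): the same for the moment, N m.
- manip.current_finger_gap(): finger opening in m.
- manip.current_gripper_force(): force on a finger pad.
Only numpy, scipy, OpenCV 4.12 (cv2) and the standard library are available. Lean on these libraries where they do the work, as an engineer would, in place of code of your own. Each camera call takes 0.05 s, during which the arm holds its last target. There are 200 camera calls.

## Working session

There is one attempt and no reset: what is moved stays moved. The work goes in short steps, each a Python script; the robot and the scene stay as the last script left them, time stands still between calls to the robot, and variables do not carry over. Pictures are saved under pics/ and viewed, at most 10 in all, crops included, and the job is handed in when it is done.

```bash
mkdir -p pics; ls; python3 - <<'E'
from bench import manip, effector, viewer
import cv2
for n in ("side","top"):
    im=viewer.get_image(n); cv2.imwrite(f"pics/{n}0.png",im[:,:,::-1]); print(n,viewer.get_calibration(n))
print(viewer.get_calibration("wrist")); print(manip.current_clock(),manip.current_tcp_rot(),manip.current_tool_pos())
E
```

```text
pics
side {'vfov': 45.47004773672265, 'cx': 320.77892514410377, 'cy': 237.31471219280775, 'dist_coeffs': array([-0.00773507,  0.        ,  0.        ,  0.        ,  0.        ]), 'eye': array([ 0.36520077, -1.473665  ,  0.78250125]), 'attitude': array([ 0.84749414, -0.06769598,  0.03105401, -0.5255536 ])}
top {'vfov': 54.853666150272325, 'cx': 318.2986060832156, 'cy': 235.6256925467578, 'dist_coeffs': array([-0.08535932,  0.        ,  0.        ,  0.        ,  0.        ]), 'eye': array([ 0.33749027, -0.09827821,  1.58601207]), 'attitude': array([-0.69910975,  0.71170352, -0.04995411,  0.04720422])}
{'vfov': 68.4607651760003, 'cx': 323.2005730601904, 'cy': 236.00068903281323, 'dist_coeffs': array([-0.0385011,  0.       ,  0.       ,  0.       ,  0.       ]), 'eye': array([ 0.27903836, -0.58950639,  0.3846155 ]), 'attitude': array([ 0.81038308, -0.572276  , -0.07324243,  0.10205389])}
0.1 [ 9.85510484e-01  1.69612182e-01 -1.22983590e-04 -8.82474635e-04] [ 0.2170183  -0.61202346  0.22576342]
```

View pics/top0.png

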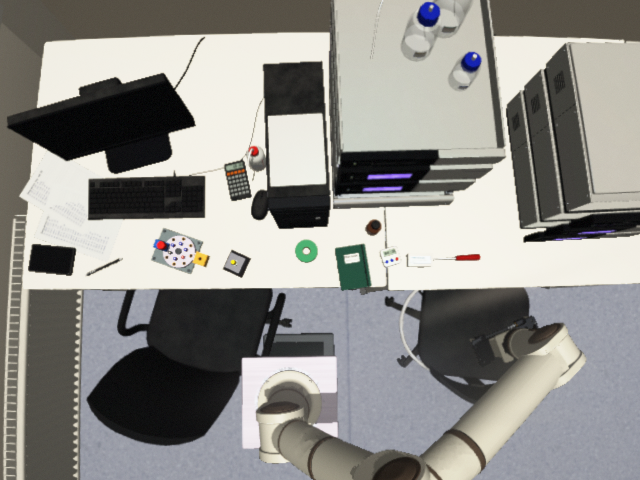

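View pics/side0.png

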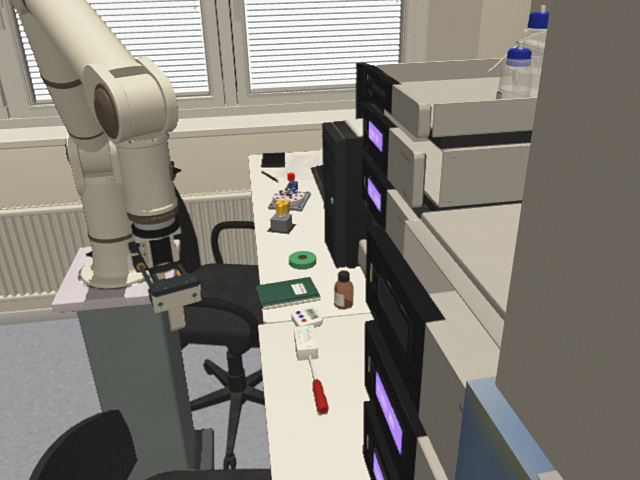

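The top view shows the pin head at (234,262), brass block (201,259), and knob (161,244). The side view has the pin head near (283,206) and the knob near (291,177). I'll triangulate these coarsely, then check IK for a wrist look.

```bash
cat > h.py <<'E'
from bench import manip, effector, viewer
import cv2, numpy as np
from scipy.spatial.transform import Rotation as R
def ray(cal,uv):
    f=240/np.tan(np.radians(cal["vfov"])/2)
    K=np.array([[f,0,cal["cx"]],[0,f,cal["cy"]],[0,0,1.]])
    p=cv2.undistortPoints(np.array([[uv]],float),K,cal["dist_coeffs"])[0,0]
    d=R.from_quat(cal["attitude"]).apply([p[0],p[1],1.]); return cal["eye"],d/np.linalg.norm(d)
def onplane(cal,uv,z):
    e,d=ray(cal,uv); return e+d*(z-e[2])/d[2]
def tri(obs):
    A=np.zeros((3,3));b=np.zeros(3)
    for cal,uv in obs:
        e,d=ray(cal,uv);P=np.eye(3)-np.outer(d,d);A+=P;b+=P@e
    x=np.linalg.solve(A,b)
    return x,[np.linalg.norm(np.cross(x-ray(c,u)[0],ray(c,u)[1])) for c,u in obs]
def proj(cal,X):
    f=240/np.tan(np.radians(cal["vfov"])/2);K=np.array([[f,0,cal["cx"]],[0,f,cal["cy"]],[0,0,1.]])
    r=R.from_quat(cal["attitude"]).inv(); rv=r.as_rotvec(); t=-r.apply(cal["eye"])
    return cv2.projectPoints(np.array([X],float),rv,t,K,cal["dist_coeffs"])[0][0,0]
def blobs(im,lo,hi,amin=8):
    hsv=cv2.cvtColor(im,cv2.COLOR_RGB2HSV)
    m=cv2.inRange(hsv,np.array(lo),np.array(hi))
    if lo[0]==0 and hi[0]<=8: m|=cv2.inRange(hsv,np.array([172,lo[1],lo[2]]),np.array([180,hi[1],hi[2]]))
    n,l,s,c=cv2.connectedComponentsWithStats(m)
    return m,[(int(s[i,4]),s[i,:4].tolist(),c[i].round(1).tolist()) for i in range(1,n) if s[i,4]>=amin]
YEL=([22,150,90],[34,255,255]);BRASS=([12,120,80],[24,255,255]);RED=([0,150,70],[8,255,255])
def down(yaw): # tool y axis at angle yaw from world y, pointing down
    return (R.from_euler('z',yaw)*R.from_quat([1,0,0,0])).as_quat()
E
python3 - <<'E'
from h import *
T=viewer.get_calibration("top");S=viewer.get_calibration("side")
print(tri([(T,(234,262)),(S,(283,203))])); print(tri([(T,(161,244)),(S,(291,177))]))
print("bore",onplane(T,(201,259),.04),"stand",onplane(T,(236,263),.02))
for n in("top","side"):
    im=cv2.imread(f"pics/{n}0.png")[:,:,::-1].copy()
    for nm,c in (("Y",YEL),("B",BRASS),("R",RED)):
        print(n,nm,[b for b in blobs(im,*c)[1] if 100<b[2][0]<330 and 160<b[2][1]<290])
# camera in tool frame
W=viewer.get_calibration("wrist");r=R.from_quat(manip.current_tcp_rot())
print("cam in tool",r.inv().apply(W["eye"]-manip.current_tool_pos()),(r.inv()*R.from_quat(W["attitude"])).as_matrix().round(3))
for p in ([.45,.2,.3],[.45,.3,.3],[.4,0,.4]):
  for y in(0,.5,-.5,1.5): print(p,y,manip.solve_ik(p,down(y)))
E
```

```text
(array([0.47074275, 0.16997005, 0.08578822]), [np.float64(0.00755675557788195), np.float64(0.0075567555778819715)])
(array([0.52759996, 0.41548612, 0.07851717]), [np.float64(0.00034982065677525726), np.float64(0.00034982065677535603)])
bore [0.4788819  0.29023643 0.04      ] stand [0.46515853 0.1750576  0.02      ]
top Y [(92, [194, 252, 13, 13], [199.6, 258.3]), (15, [231, 260, 5, 4], [232.7, 261.7])]
top B [(151, [192, 252, 17, 14], [200.4, 258.7])]
top R [(58, [157, 241, 9, 9], [161.1, 245.0])]
side Y [(49, [278, 204, 5, 11], [280.1, 209.1])]
side B [(178, [276, 200, 14, 16], [282.6, 206.4]), (34, [136, 263, 10, 8], [139.7, 265.6]), (27, [175, 269, 6, 7], [177.4, 272.1])]
side R [(46, [288, 173, 6, 8], [290.5, 176.3])]
cam in tool [ 0.06598835 -0.00077055 -0.1588472 ] [[-0.    -0.968 -0.249]
 [ 1.    -0.    -0.   ]
 [ 0.    -0.249  0.968]]
[0.45, 0.2, 0.3] 0 [-0.2834046   0.1238082  -0.20664718  1.85203173  0.02753997  1.16849749
 -2.07009565]
[0.45, 0.2, 0.3] 0.5 [ 0.11411529  0.15908709 -0.64930075  1.8402171   0.10394438  1.17619497
 -1.63995573]
[0.45, 0.2, 0.3] -0.5 [-0.68881
[... 332 characters left out ...]
63598 -0.64778093  1.7323259   0.16869734  1.20290242
 -1.85811361]
[0.45, 0.3, 0.3] -0.5 [-1.20868109  0.24181519  0.68044221  1.76812865 -0.16308792  1.1886932
 -2.55214903]
[0.45, 0.3, 0.3] 1.5 [ 0.32919057  0.49328311 -1.29245409  1.72163452  0.49115035  1.30675847
 -1.13737131]
[0.4, 0, 0.4] 0 [ 1.37812392 -0.30145698 -1.14692794  1.85046065 -0.27710954  1.42405726
 -1.28047524]
[0.4, 0, 0.4] 0.5 [ 0.97853732 -0.16842625 -0.90069181  1.85449595 -0.13386481  1.3938749
 -0.96230519]
[0.4, 0, 0.4] -0.5 [ 1.31090175 -0.266183   -1.11744865  1.85087643 -0.24175724  1.41418059
 -1.82462969]
[0.4, 0, 0.4] 1.5 [ 0.97853732 -0.16842625 -0.90069181  1.85449595 -0.13386481  1.3938749
  0.03769481]
```

```bash
python3 - <<'E'
from h import *
T=viewer.get_calibration("top");S=viewer.get_calibration("side")
print("tower front-left bottom: side",onplane(S,(345,265),0),"top",onplane(T,(275,228),0),onplane(T,(328,226),0), "analyzer",onplane(T,(334,208),0))
def go(p,y):
    try: manip.move_pose(p,down(y)); print(p,manip.current_clock(),manip.current_q().round(2) if hasattr(manip.current_q(),'round') else manip.current_q())
    except manip.PlanningError as e: print("fail",p,y,e); raise
go([.36,-.3,.32],.3)
go([.42,.0,.30],.9)
for y in (1.2,1.2-np.pi):
    for p in ([.42,.19,.22],[.47,.17,.07],[.479,.29,.07],[.528,.415,.08]): print(y,p,np.round(manip.solve_ik(p,down(y)),2) if manip.solve_ik(p,down(y)) is not None else None)
E
```

```text
tower front-left bottom: side [ 0.62349244 -0.10078288  0.        ] top [0.58628551 0.04337137 0.        ] [ 0.59005025 -0.14074114  0.        ] analyzer [ 0.65332995 -0.16303772  0.        ]
[0.36, -0.3, 0.32] 1.4333 [ 1.24  0.09 -0.63  1.86  0.06  1.21 -0.68]
[0.42, 0.0, 0.3] 2.6083 [ 1.02  0.01 -1.06  1.98  0.01  1.16 -0.72]
1.2 [0.42, 0.19, 0.22] [ 0.55  0.35 -1.21  2.    0.37  1.05 -1.2 ]
1.2 [0.47, 0.17, 0.07] [ 0.39  0.67 -1.01  2.03  0.75  0.87 -1.42]
1.2 [0.479, 0.29, 0.07] [ 0.03  0.67 -0.82  1.89  0.63  0.87 -1.48]
1.2 [0.528, 0.415, 0.08] [-0.17  0.82 -0.82  1.59  0.67  1.03 -1.55]
-1.9415926535897932 [0.42, 0.19, 0.22] [ 0.6   0.39 -1.28  2.    0.43  1.07  1.89]
-1.9415926535897932 [0.47, 0.17, 0.07] [ 0.55  0.91 -1.3   2.02  1.03  1.1   1.52]
-1.9415926535897932 [0.479, 0.29, 0.07] [ 0.29  1.   -1.31  1.88  1.07  1.19  1.36]
-1.9415926535897932 [0.528, 0.415, 0.08] [ 0.04  1.12 -1.31  1.58  1.11  1.33  1.35]
```

```bash
python3 - <<'E'
from h import *
import json
for i,p in enumerate(([.45,.2,.22],[.48,.33,.22])):
    manip.move_pose(p,down(1.2)); manip.sleep(.15)
    W=viewer.get_calibration("wrist"); im=viewer.get_image("wrist")
    cv2.imwrite(f"pics/w{i}.png",im[:,:,::-1]); json.dump({k:np.asarray(v).tolist() for k,v in W.items()},open(f"w{i}.json","w"))
    for nm,c in (("Y",YEL),("B",BRASS),("R",RED)): print(i,nm,blobs(im,*c,60)[1])
a=np.hstack([cv2.resize(cv2.imread(f"pics/w{i}.png"),(400,300)) for i in(0,1)]);cv2.imwrite("pics/w01.png",a)
print(manip.current_clock())
E
```

```text
0 Y [(1730, [294, 82, 44, 47], [316.0, 105.3]), (238, [340, 225, 16, 20], [347.7, 235.0])]
0 B [(88, [358, 3, 13, 15], [363.8, 9.9]), (92, [256, 7, 13, 14], [261.8, 13.7]), (85, [344, 43, 12, 14], [349.4, 49.2]), (90, [273, 45, 13, 14], [278.9, 52.0]), (81, [309, 60, 12, 13], [314.5, 66.1]), (146, [308, 97, 17, 17], [316.1, 104.8]), (276, [340, 225, 17, 21], [347.7, 235.2]), (322, [110, 284, 16, 59], [115.0, 314.5]), (361, [521, 284, 17, 59], [531.2, 313.3])]
0 R [(82, [292, 30, 12, 14], [298.1, 36.9])]
1 Y [(376, [339, 238, 18, 26], [348.5, 252.1]), (135, [358, 347, 13, 14], [363.8, 353.8])]
1 B [(62, [363, 122, 11, 12], [368.2, 127.5]), (65, [295, 125, 12, 12], [300.2, 130.1]), (68, [377, 157, 11, 12], [381.7, 162.3]), (60, [283, 159, 12, 12], [288.4, 164.6]), (1539, [317, 220, 40, 45], [336.6, 243.2]), (323, [110, 284, 16, 59], [115.0, 314.7]), (381, [521, 284, 18, 59], [531.1, 313.3]), (263, [336, 346, 50, 18], [362.7, 356.8])]
1 R [(953, [319, 90, 35, 37], [335.8, 107.8])]
4.475
```

View pics/w01.png

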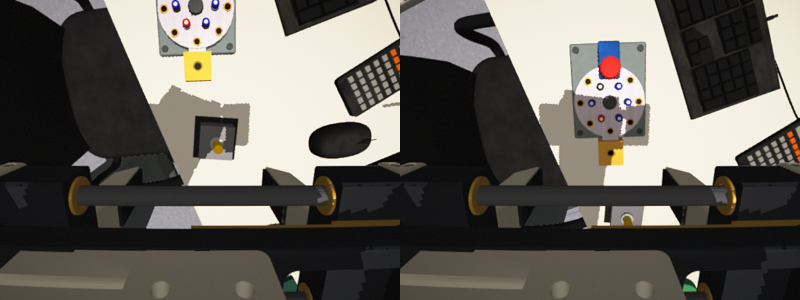

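w0 shows the bore near (316,105) and the pin head near (348,235). w1 shows the knob at (336,108) and the bore near (337,244), with the pin partly hidden at (364,354).

```bash
python3 - <<'E'
import cv2,numpy as np
c=lambda i,x,y:cv2.resize(cv2.imread(f"pics/w{i}.png")[y:y+60,x:x+80],(400,300),interpolation=cv2.INTER_NEAREST)
# crops 80x60, scale 5
a=np.vstack([np.hstack([c(0,276,75),c(0,305,205)]),np.hstack([c(1,297,214),c(1,296,78)])]);cv2.imwrite("pics/crops.png",a)
E
```

```text
(no output)
```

View pics/crops.png

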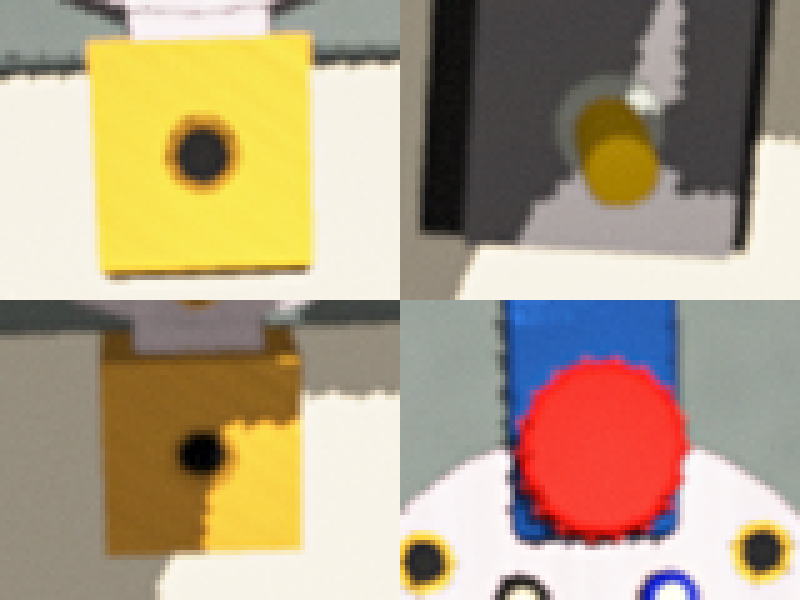

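```bash
python3 - <<'E'
from h import *
import json
W=[{k:(np.array(v) if isinstance(v,list) else v) for k,v in json.load(open(f"w{i}.json")).items()} for i in(0,1)]
T=viewer.get_calibration("top")
b,r=tri([(W[0],(315.9,105.1)),(W[1],(336.9,244.1))]);print("bore",b,r,onplane(W[0],(315.9,105.1),.04),onplane(W[1],(336.9,244.1),.04))
k=onplane(W[1],(336.1,106.9),.096);print("knob",k,tri([(W[1],(336.1,106.9)),(T,(161.1,245.0))]), "dist",np.linalg.norm((k-b)[:2]),"yaw",np.arctan2(-(k-b)[0],(k-b)[1]))
print("pin",onplane(W[0],(348.9,238.7),.079),"flange",onplane(W[0],(305+(610-400)/5-.5,205+125/5-.5),.045))
manip.move_pose([.44,.12,.20],down(1.2)); manip.sleep(.15)
w=viewer.get_calibration("wrist"); im=viewer.get_image("wrist"); cv2.imwrite("pics/w2.png",im[:,:,::-1])
json.dump({k:np.asarray(v).tolist() for k,v in w.items()},open("w2.json","w"))
u,v=proj(w,onplane(W[0],(348.9,238.7),.079)).round().astype(int);print("pred",u,v)
x,y=max(u-40,0),max(v-30,0)
cv2.imwrite("pics/c2.png",cv2.resize(im[y:y+60,x:x+80,::-1],(640,480),interpolation=cv2.INTER_NEAREST));print(x,y,manip.current_clock())
E
```

```text
bore [0.4818893  0.29593062 0.03808992] [np.float64(5.143251184227473e-05), np.float64(5.143251184231219e-05)] [0.48179849 0.29574266 0.04      ] [0.48206402 0.29645099 0.04      ]
knob [0.52372197 0.41347546 0.096     ] (array([0.52442825, 0.41499288, 0.07842262]), [np.float64(0.0005201564459190634), np.float64(0.0005201564459193231)]) dist 0.12476682207254955 yaw -0.34190962556599086
pin [0.46666867 0.17753135 0.079     ] flange [0.46683858 0.17770149 0.045     ]
pred 330 153
290 123 5.5417
```

View pics/c2.png

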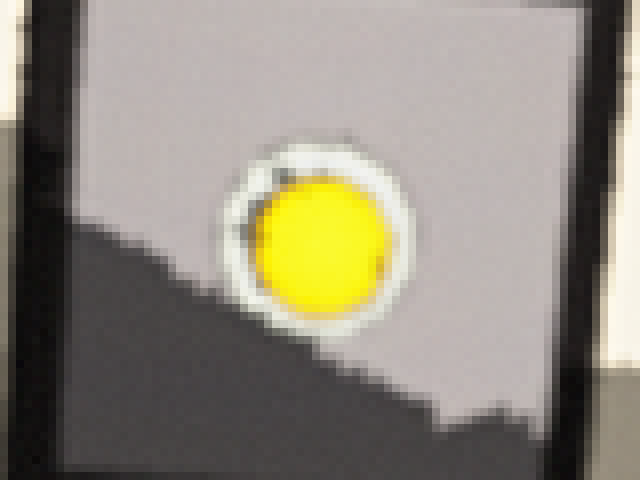

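The head centre is at (329.8,153.5), against a prediction of (330,153), so the pin position and its 79 mm top height agree. Next I grip it.

```bash
python3 - <<'E'
from h import *
import json
L=lambda i:{k:(np.array(v) if isinstance(v,list) else v) for k,v in json.load(open(f"w{i}.json")).items()}
p,r=tri([(L(0),(348.9,238.7)),(L(2),(329.75,153.5))]);print("pin top",p,r)
assert abs(p[2]-.079)<.006
p=(onplane(L(0),(348.9,238.7),.079)+onplane(L(2),(329.75,153.5),.079))/2;print(p)
q=down(1.229)
manip.move_pose([p[0],p[1],.13],q); manip.servo_line([p[0],p[1],.049],vel=.1)
f0=np.array(manip.current_force()); effector.close(25); manip.sleep(.2)
print("gap",manip.current_finger_gap(),"f",manip.current_gripper_force(),"dF",np.array(manip.current_force())-f0,manip.current_tool_pos())
manip.servo_line([p[0],p[1],.115],vel=.1); manip.sleep(.1)
print("gap",manip.current_finger_gap(),manip.current_force(),manip.current_clock())
# toward the bore, then look
manip.servo_line([.4820,.2961,.115],vel=.12); manip.sleep(.15)
w=viewer.get_calibration("wrist");im=viewer.get_image("wrist");cv2.imwrite("pics/w3.png",im[:,:,::-1])
print(manip.current_tool_pos(),"bore px",proj(w,[.4820,.2961,.04]),manip.current_clock())
E
```

```text
pin top [0.4665295  0.17723943 0.07788276] [np.float64(0.00011090856276705693), np.float64(0.00011090856276705285)]
[0.46653866 0.17740723 0.079     ]
gap 0.013085968502694889 f 24.99789297580719 dF [ 1.87577832 -2.10800759 -1.07720081] [0.46674716 0.17733316 0.0490162 ]
gap 0.013584312195014336 [-0.42910825  0.09652306  0.45464023] 9.2667
[0.4822332  0.29523447 0.11499138] bore px [323.87579816 244.14905241] 10.6167
```

View pics/w3.png

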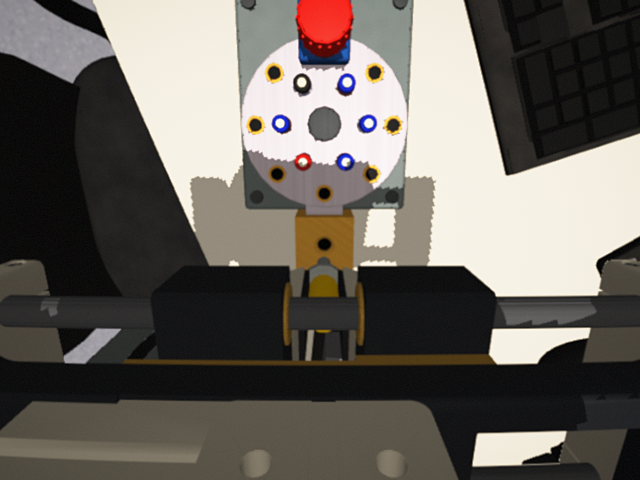

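The bore sits at (324,244), exactly as predicted, and the pin is laterally in line at (323,265). I'll insert with force checks.

```bash
python3 - <<'E'
from h import *
manip.servo_line([.4822,.2963,.094],vel=.06); manip.sleep(.2)
f0=np.array(manip.current_force());print(manip.current_tool_pos(),f0.round(2))
ok=True
for z in (.086,.080,.074,.066,.058,.052,.0495):
    manip.servo_line([.4822,.2963,z],vel=.04)
    f=np.array(manip.current_force())-f0;print(z,np.round(manip.current_tool_pos(),4),f.round(1),round(manip.current_finger_gap(),4))
    if np.linalg.norm(f)>18: print("STOP");ok=False;break
print(manip.current_clock())
E
```

```text
[0.48236571 0.29655355 0.09428821] [-0.51 -0.66 -1.49]
0.086 [0.4819 0.2961 0.0856] [0.4 0.3 1. ] 0.0133
0.08 [0.482  0.2961 0.0797] [0.4 0.4 0.7] 0.0134
0.074 [0.482  0.296  0.0736] [ 0.5 -0.6  0.6] 0.0137
0.066 [0.482  0.296  0.0656] [ 1.  -0.1  2.1] 0.0134
0.058 [0.4821 0.296  0.0576] [ 0.7 -0.1  1.3] 0.0135
0.052 [0.4821 0.296  0.0516] [ 1.3 -0.5  0.2] 0.0136
0.0495 [0.4824 0.2963 0.0494] [ 1.9 -0.9 -0.7] 0.0131
13.5167
```

```bash
python3 - <<'E'
from h import *
import json
x,y=.4822,.2963
f0=np.array(manip.current_force())
for z in (.0485,.0475,.0468):
    manip.servo_line([x,y,z],vel=.03);f=np.array(manip.current_force())-f0
    print(z,np.round(manip.current_tool_pos(),4),f.round(1))
    if f[2]>12: break
effector.open_jaws(); manip.sleep(.1); print("gap",manip.current_finger_gap())
manip.servo_line([x,y,.12],vel=.1)
k=np.array([.5237,.4135]); u=np.array([np.cos(1.229),np.sin(1.229)])
# second knob view: TCP 80 mm short of the knob along the fixture axis
a=k-.075*u; manip.servo_line([*a,.19],vel=.15); manip.sleep(.15)
w=viewer.get_calibration("wrist");im=viewer.get_image("wrist");cv2.imwrite("pics/w4.png",im[:,:,::-1])
json.dump({n:np.asarray(v).tolist() for n,v in w.items()},open("w4.json","w"))
print("R",blobs(im,*RED,60)[1],"pred",proj(w,[*k,.096]),"pin top",proj(w,[x,y,.079]),manip.current_clock())
E
```

```text
0.0485 [0.4825 0.2964 0.049 ] [-0.4 -0.4  7.7]
0.0475 [0.4825 0.2964 0.0489] [-3.2 -2.8 15.1]
gap 0.09185725951380853
R [(1088, [307, 112, 37, 39], [325.0, 130.9]), (74, [304, 209, 11, 13], [309.2, 214.6])] pred [324.80277219 130.92365916] pin top [324.8847453 289.7450912] 17.2167
```

View pics/w4.png

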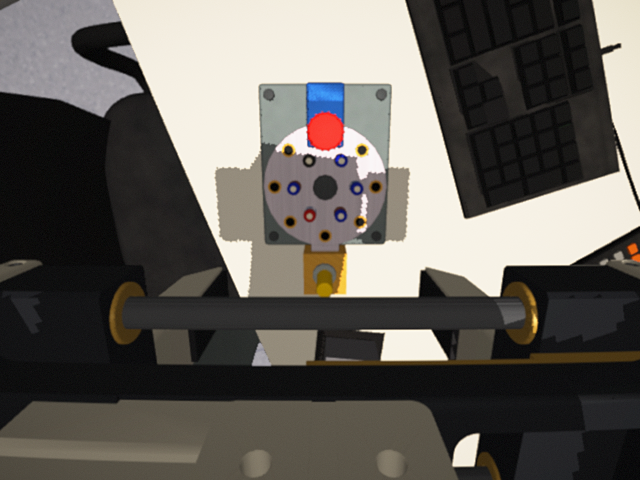

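The pin is home: pressing met the block at 15 N with TCP z at 0.0489, and the head is where predicted at (325,289). The knob is at (325,131), also as predicted. Next I grip it and pull up in force-checked steps.

```bash
python3 - <<'E'
from h import *
import json
L=lambda i:{k:(np.array(v) if isinstance(v,list) else v) for k,v in json.load(open(f"w{i}.json")).items()}
p,r=tri([(L(1),(336.1,106.9)),(L(4),(325,130.9))]);print("knob top",p,r); assert abs(p[2]-.096)<.006
k=[.5237,.4135]
manip.servo_line([*k,.14],vel=.15); manip.servo_line([*k,.067],vel=.08); manip.sleep(.1)
f0=np.array(manip.current_force()); effector.close(50); manip.sleep(.2)
print("gap",manip.current_finger_gap(),(np.array(manip.current_force())-f0).round(1),np.round(manip.current_tool_pos(),4))
z0=manip.current_tool_pos()[2]
for d in (.004,.008,.011,.013,.014,.015,.016,.017):
    manip.servo_line([*k,z0+d],vel=.03); manip.sleep(.1)
    f=np.array(manip.current_force())-f0;print(d,np.round(manip.current_tool_pos()[2]-z0,4),f.round(1),round(manip.current_finger_gap(),4))
    if f[2]<-20: break
print(manip.current_clock())
E
```

```text
knob top [0.52382448 0.41353587 0.09488556] [np.float64(3.8665577134994685e-05), np.float64(3.8665577134809056e-05)]
gap 0.024724286646726896 [ 5.7  0.5 -3. ] [0.5249 0.4131 0.067 ]
0.004 0.0035 [ 6.   1.7 -4.4] 0.0254
0.008 0.0073 [ 7.   1.6 -5.9] 0.0249
0.011 0.01 [ 7.3  2.4 -8.6] 0.0252
0.013 0.0119 [ 7.   2.3 -9. ] 0.025
0.014 0.0128 [ 7.3  2.5 -9.1] 0.0248
0.015 0.0137 [ 7.   2.7 -9.6] 0.0257
0.016 0.0147 [ 8.2  3.  -9.8] 0.025
0.017 0.0151 [  8.    3.6 -12.5] 0.0248
23.25
```

```bash
python3 - <<'E'
from h import *
p=manip.current_tool_pos()
for d in (.018,.019,.020):
    manip.servo_line([.5242,.4135,.067+d],vel=.03); manip.sleep(.2)
    f=np.array(manip.current_force());print(d,np.round(manip.current_tool_pos(),4),f.round(1))
    if f[2]<-19: break
manip.sleep(.5);print(np.round(manip.current_tool_pos(),4),np.round(manip.current_force(),1),manip.current_finger_gap(),manip.current_gripper_force(),manip.current_clock())
im=viewer.get_image("wrist");s=viewer.get_image("side")[150:300,240:340]
a=np.hstack([cv2.resize(im,(480,360)),cv2.resize(s,(240,360))]);cv2.imwrite("pics/w5.png",a[:,:,::-1])
E
```

```text
0.018 [0.5248 0.413  0.0821] [  8.4   5.3 -18.3]
0.019 [0.5248 0.413  0.0822] [ 10.8   8.1 -23.2]
[0.5248 0.413  0.0822] [ 10.7   6.4 -23.3] 0.025070863184935562 49.994110465049744 24.65
```

View pics/w5.png

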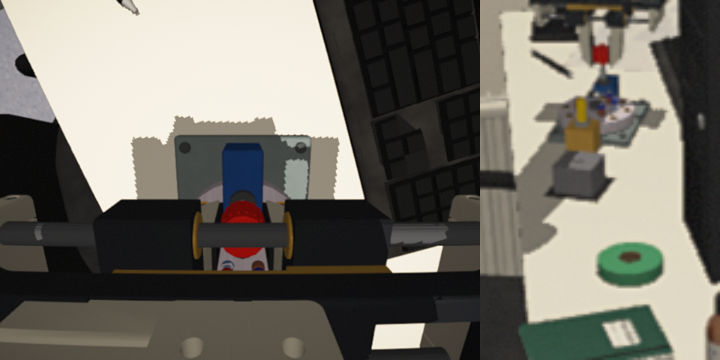

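The knob is gripped at (243,228) in the wrist view and is on its stop: 15.2 mm of travel, with the force rising steeply. The side view shows the yellow pin standing in the brass block at (581,110). I'm handing in now, still holding the knob.

```bash
python3 -c "
from bench import manip
print(manip.hand_in())"
```

```text
the job is handed in; nothing more can be done
None
```

The lock pin is fully home in the brass block and released, and the job was handed in at about 25 s with the red knob still gripped and pulled up against its stop (15.2 mm of travel).

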